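# Charge the ball mill and close its lid

## Robot

A 7-joint arm with a two-finger parallel gripper is mounted at the origin on a cart in front of the work surface, level with it; the furniture and walls round the work are solid. World frame = base frame: x ahead of the robot, y to its left, z up, the work surface at z = 0. Lengths are in m, angles in rad, forces in N, time in s.
With the tool pointing down it reaches from about 0.4 to 0.85 m from the base axis. Payload 4.5 kg.
Tool frame: the origin (TCP) lies midway between the tips of the shut fingers; the grasp point (between the pads) lies 19 mm behind it; z points along the fingers, y is the line along which they close (so a half turn about z gives the same grasp; the last joint's range is limited). The gripper opens to 88 mm and grips with 3 to 60 N. Pads are 18 mm wide; open, the fingers measure 123 mm over their backs; the gripper's body (75 mm by 187 mm) begins 45 mm behind the grasp point.
Start: joints at [1.225, 0.689, -0.195, 1.565, 0.157, 0.902, -0.215], TCP at [0.232, -0.58, 0.239] pointing down, gripper open.
Joint ranges: [-3.01, 3.01], [-0.46, 2.08], [-1.47, 1.51], [0.13, 2.56], [-1, 4.14], [0.04, 2.09], [-2.66, 2.66]. Speed limits (rad/s): [2.57, 2.57, 3.14, 3.14, 3.14, 3.14, 3.14].

## Interface

Orientations are given as a unit quaternion [x, y, z, w].
In Python, from plant import r gives the robot as it stands.
- The arm moves only by the tool move_arm, never from a script. Its argument "targets" is a list that holds one entry, the list of rows, each a list of 7 numbers: the opening, from 0 (shut) to 1 (fully open), then the shift along the tool's x, y, z in mm, then the turn, a rotation vector about the tool's x, y, z in degrees. In form: [[[claw, dx, dy, dz, ax, ay, az], ...]]. A call has 1 to 10 rows; each row is the pose to reach, as a shift and turn from the pose commanded when the call began, along the tool's axes at that moment; what a row does not reach only later rows make up. A row lasts 1/8 s, in which the tool goes at most 62.5 mm and 10.7 degrees, less where a joint would pass 70% of its speed; a pose out of reach is approached as far as the arm can. A call with a gripper value outside its range is refused whole. The fingers move at their own pace and stop on an object; "newtons" is the grip in N (left out, the last holds). Time passes only in rows, so rows that repeat a pose let the fingers close. It gives the time, the measured TCP pose, the force, the opening and the grip force at its end, in the units of the state.
- r.get_state(): the state, without advancing time (a new reading comes with each control period).
- r.snapshot(name): name is "scene" or "top" or "wrist"; returns the picture (420x560x3 uint8, red, green, blue); there is no depth.
- r.camera_info(name): a dict with "fx", "fy", "cx", "cy" (pixels), "k1" (the pictures are not rectified: a ray, as slopes to the right and down, at radius r is drawn at 1 + k1 r^2 times it, then the intrinsics apply), "R" (3x3) and "t" (3): a world point X has camera coordinates R X + t. Camera axes: x right, y down, z forward; pixel columns grow to the right and rows downward; lengths in m; the calibration is good to about 2 mm. A picture is of the moment at which its call begins: read the wrist's pose just before it. camera_info takes no time and is no camera call; for the wrist camera it gives the pose at the moment of the call.
- r.finish_job(): hands the job in; it is judged then, once.
The state is a dict: "clock": time; "q": joint angles; "qd": joint speeds; "joint_torque": joint torques, N m; "tool_pos": TCP position; "eef_rot": TCP orientation; "contact_force": force on the tool from outside, world axes, zero at the start; "moment": the same for the moment, N m; "opening": opening from 0.0 (shut) to 1.0 (fully open); "finger_force": force on a finger pad.
Only numpy, scipy, OpenCV 4.12 (cv2) and the standard library are available. Lean on these libraries where they do the work, as an engineer would, in place of code of your own. Each camera call takes 0.05 s, during which the arm holds its last target. There are 200 camera calls.

## Task

Charge the ball mill: take the larger of the two steel balls from the ball rest and lower it gently all the way to the floor of the mill's deep round bowl, without dropping it in or pressing hard. Then put the square lid on, seated flat and square in the recess over the bowl. Leave the smaller ball in its rest and the other things on the bench where they are.

Things in the scene. Friction and masses are not known exactly. Their poses are not given: they have to be found in the camera images.
- mill: fixed ball mill: square grey block 156 x 156 mm, 70 mm high, on a dark plinth 164 mm square, black panel on its front (-x). In its top a square recess 120 x 120 mm, 8 mm deep; in the recess floor the mouth of a round bowl, 104 mm inside diameter, upright walls, flat floor 58 mm below the mill top. Origin: centre of the underside; x, y parallel to the sides.
- mill_floor (a point): centre of the bowl's flat floor, 12 mm above the mill's underside; axes as the mill's
- mill_seat (a point): centre of the square recess at the height of its floor (the ledge on which the lid lies), 62 mm above the mill's underside; axes as the mill's
- lid: loose mill lid, 0.3 kg: metal plate 116 x 116 x 8 mm (2 mm play each side in the recess), on it an upright black grip bar, 16 mm thick along the lid x, 66 mm long along its y, up to 34 mm above the underside. Origin: centre of the underside. Lies flat on the bench, grip up; fits the recess in any of the four square positions.
- lid_grip (a point): middle of the lid's grip bar, 24 mm above the lid's underside; axes as the lid's
- ball_rest: fixed grey plate 76 (x) x 136 (y) x 14 mm with two round dimples, 26 mm wide and 5 mm deep, at y = -35 and +35 mm, one ball in each. Origin at the centre of the underside.
- big_ball_center (a point): centre of the larger polished steel ball, 38 mm in diameter, 0.15 kg, in one of the two dimples (its centre 28 mm above the bench); its axes mean nothing
- big_ball: the same larger ball; its origin is a point of its surface which turns with it, so use point big_ball_center
- small_ball_center (a point): centre of the smaller polished steel ball, 26 mm in diameter, in the other dimple; it has 3 mm of play there and stays
- timer: bystander: white bench timer, 66 x 62 x 21 mm, loose; origin at the centre of the underside
- sample_jar: bystander: small open glass jar, 52 mm in diameter, 90 mm high, loose; origin at the centre of the underside
- weighing_bottle: bystander: low glass dish, 61 mm in diameter, 27 mm high, loose; origin at the centre of the underside
Things that resemble listed ones, but are neither listed nor needed, are in the scene too. What is shaped like the big_ball but green or red is not meant.

How it is judged:
On the way:
1. the larger ball lies on the floor of the open bowl, released (horizontal distance between big_ball_center and mill below 0.04 m and z of big_ball_center in the frame of mill between 0.027 and 0.035 m and contact force between the fingers and big_ball below 0.05 N and linear speed of big_ball below 0.05 m/s and horizontal distance between lid and mill above 0.08 m), for 0.2 s.
At the end, for the whole second after the job is handed in: The larger ball rests on the bowl floor; the lid lies released in the recess: underside within 2.5 mm of the recess floor, centred to 5 mm, square to 0.08 rad, level to 0.03 rad; the smaller ball has moved under 12 mm, the bystanders under 30 mm (horizontal distance between big_ball_center and mill below 0.04 m and z of big_ball_center in the frame of mill between 0.027 and 0.035 m and linear speed of big_ball below 0.05 m/s and z of lid in the frame of mill_seat between -0.0025 and 0.0025 m and horizontal distance between lid and mill_seat below 0.005 m and angle between lid's own z axis and vertical below 0.03 rad and (angle between the x axis of lid and the x axis of mill, either way round below 0.08 rad or angle between the x axis of lid and the y axis of mill, either way round below 0.08 rad) and linear speed of lid below 0.02 m/s and contact force between the fingers and lid below 0.05 N and distance of small_ball_center from where it was at the start of the episode below 0.012 m); the robot touches nothing.
It fails at once if the larger ball is dropped into the bowl (faster than 0.45 m/s inside it, a fall of about 10 mm) (horizontal distance between big_ball_center and mill below 0.056 m and z of big_ball_center in the frame of mill below 0.07 m and linear speed of big_ball above 0.45 m/s).
It fails at once if the larger ball is pressed or knocked against the mill with more than 30 N (contact force between big_ball and mill above 30 N).
It fails at once if the smaller ball is taken out of its rest (moved more than 30 mm) (distance of small_ball_center from where it was at the start of the episode above 0.03 m).
It fails at once if the timer, sample jar or glass dish is moved more than 30 mm (distance of any of timer, sample_jar, weighing_bottle from where it was at the start of the episode above 0.03 m).
It also fails if it takes over 58 s, if anything falls off the work surface, if the arm or the gripper's body presses on something with over 40 N, if the wrist force passes 120 N, or if a joint passes its speed limit or range.

## Working session

There is one attempt and no reset: what is moved stays moved. The work goes in short steps, Python scripts to look and compute and a tool call to move; the robot and the scene stay as the last step left them, time stands still between calls to the robot, and variables do not carry over. Pictures are saved under pics/ and viewed, at most 10 in all, crops included, and the job is handed in when it is done.

Besides the shell and the picture viewer there is one more tool, called after "Request:" as name(argument=value, ...) on one line, values as JSON. move_arm: Moves the arm, as the interface text tells. Its arguments: {"type":"object","properties":{"targets":{"type":"array","items":{"type":"array","items":{"type":"array","items":{"type":"number"}}}},"newtons":{"type":"number"}},"required":["targets"]}

```bash
mkdir -p pics; python3 - <<'E'
from plant import r
import cv2,numpy as np
s=r.get_state();print(s)
ims=[]
for n in("scene","top"):
    c=r.camera_info(n);print(n,c)
    im=r.snapshot(n)[:,:,::-1];cv2.imwrite(f"pics/{n}0.png",im)
E
```

```text
{'clock': 0.0, 'q': array([ 1.22480057,  0.68997851, -0.19452918,  1.56635981,  0.15729194,
        0.9024864 , -0.21510517]), 'qd': array([-0.00053664,  0.00068936,  0.00120199, -0.00023534,  0.00175189,
       -0.00055093, -0.00067392]), 'joint_torque': array([-2.71467088e-04, -5.27571952e+01, -1.26666360e+00, -1.53431064e+01,
       -5.26002282e-02,  6.41433435e-03,  1.68581464e-04]), 'tool_pos': array([ 0.23143328, -0.57988356,  0.23790963]), 'eef_rot': array([ 9.82014804e-01,  1.88801689e-01, -2.31024962e-04, -8.90656768e-04]), 'contact_force': array([-0.70285021,  0.34399702,  0.20812102]), 'moment': array([-0.02398633, -0.0506441 , -0.01308349]), 'finger_force': 0.0, 'opening': 0.9960803585273303}
scene {'fx': 437.5497140546405, 'fy': 437.5497140546405, 'cx': 279.5801298755101, 'cy': 209.8254665209505, 'k1': -0.05676176259869909, 'R': array([[-0.68101033, -0.73179811,  0.02639065],
       [-0.3445274 ,  0.28839902, -0.89337947],
       [ 0.64616237, -0.61749294, -0.44852721]]), 't': array([0.39177967, 0.23007558, 0.7122781 ])}
top {'fx': 440.8684689825069, 'fy': 440.8684689825069, 'cx': 284.13622726371483, 'cy': 206.11858115206456, 'k1': -0.12976891990190692, 'R': array([[ 0.00657815, -0.99994189, -0.00854078],
       [-0.99877993, -0.00615201, -0.04899801],
       [ 0.04894262,  0.00885268, -0.99876236]]), 't': array([0.03420621, 0.51515483, 1.02895802])}
```

View pics/top0.png

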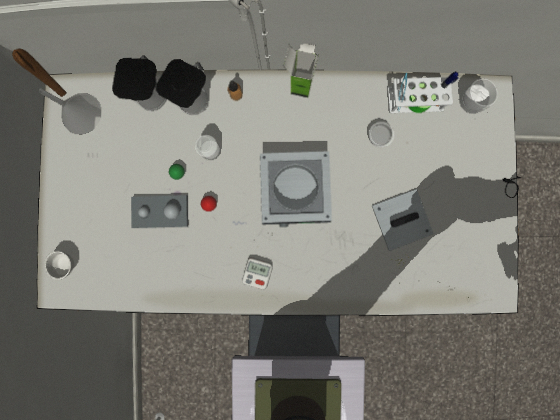

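View pics/scene0.png

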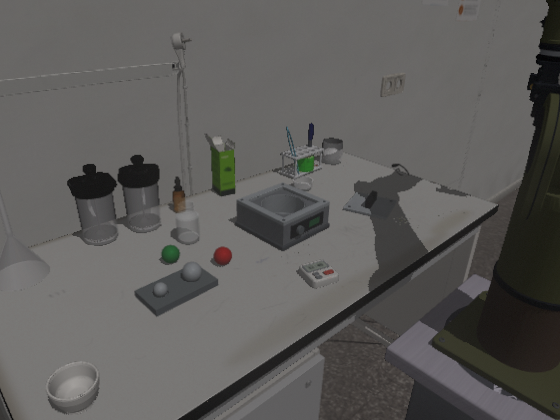

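The top picture shows the mill at (296,187), the lid at (403,217) with its black grip, and the ball rest at (160,210). Candidates for the big ball:
- Grey ball at (172,209), the larger one in the rest.
- Grey ball at (144,211), the smaller one in the rest.
- Green ball at (176,171) and red ball at (209,203), both decoys.

I choose (172,209), which appears at (191,271) in the scene view. I'll check it in one close crop.

```bash
cat > h.py <<'E'
import numpy as np,cv2
from scipy.spatial.transform import Rotation as Ro
def ray(c,p):
    K=np.array([[c['fx'],0,c['cx']],[0,c['fy'],c['cy']],[0,0,1.]])
    u=cv2.undistortPoints(np.array([[p]],float),K,np.array([c['k1'],0,0,0.]),).ravel()
    R=np.array(c['R']);o=-R.T@c['t'];d=R.T@np.array([u[0],u[1],1]);return o,d/np.linalg.norm(d)
def plane(c,p,z):
    o,d=ray(c,p);return o+d*(z-o[2])/d[2]
def tri(*cp):
    A=np.zeros((3,3));b=np.zeros(3)
    for c,p in cp:
        o,d=ray(c,p);M=np.eye(3)-np.outer(d,d);A+=M;b+=M@o
    X=np.linalg.solve(A,b)
    return X,[round(1e3*float(np.linalg.norm(np.cross(X-ray(c,p)[0],ray(c,p)[1]))),1) for c,p in cp]
def tool(s,X):  # world point -> shift in tool axes, mm
    return 1e3*Ro.from_quat(s['eef_rot']).inv().apply(np.array(X)-s['tool_pos'])
E
python3 - <<'E'
import cv2,numpy as np
t=cv2.imread('pics/top0.png');s=cv2.imread('pics/scene0.png')
def cr(im,x,y,w,h,W=400,H=300):return cv2.resize(im[y:y+h,x:x+w],(W,H),interpolation=cv2.INTER_CUBIC)
b=lambda i:np.clip(i*1.6,0,255).astype(np.uint8)
a=np.vstack([np.hstack([cr(t,120,180,80,60),cr(b(s),130,240,100,75)]),np.hstack([cr(t,246,142,100,75+25*0+0),b(cr(t,360,180,80,60))])])
cv2.imwrite('pics/c1.png',a)
E
```

```text
(no output)
```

View pics/c1.png

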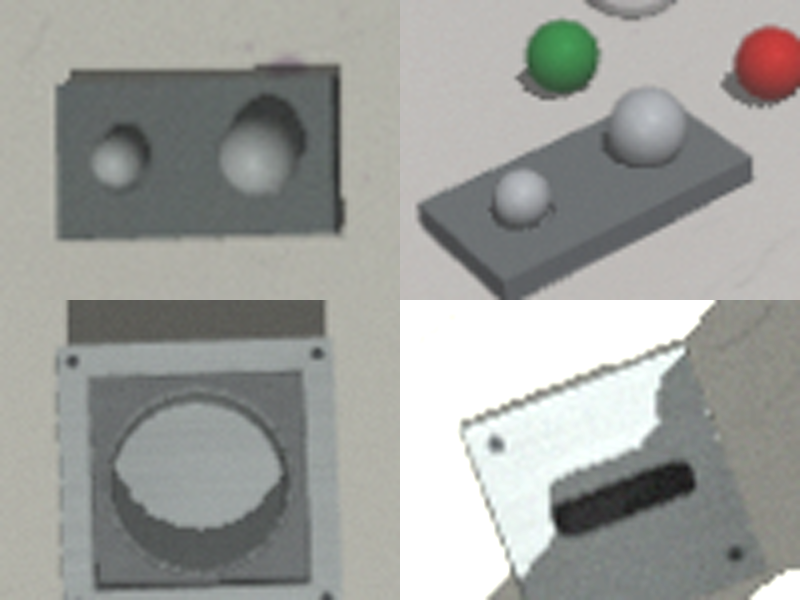

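```bash
python3 - <<'E'
from plant import r
from h import *
T=r.camera_info('top');S=r.camera_info('scene');W=r.camera_info('wrist')
np.set_printoptions(precision=4,suppress=True)
print('ball',tri((T,(171.4,211.4)),(S,(191.75,271.75))))
print('small',tri((T,(143.7,212.0)),(S,(160.4,289.0))))
for p in((22.5,94.2),(75.7,93),(24.2,146.7),(77.2,145.5)):
    print('recess',plane(T,(246+p[0]-0,142+p[1]-75),.07))
for p in((372.4,204.5),(417,188)): print('lid c',plane(T,p,.008))
print('grip',plane(T,(360+225/5,180+198/5),.034))
for n,p in dict(rest1=(131,194.5),rest2=(188,193.5),rest3=(131.5,227.5),rest4=(188,226.5)).items(): print(n,plane(T,p,.014))
for n,p in dict(jar=(208,148),jar2=(379,132),green=(176,171),red=(209,203),timer=(257,272)).items(): print(n,plane(T,p,.02))
s=r.get_state();X=np.array([0,0,0]);
R=Ro.from_quat(s['eef_rot']);print(R.as_matrix());
print('cam in tool',tool(s,-np.array(W['R']).T@W['t']), 'cam z in tool',R.inv().apply(np.array(W['R'])[2]),W['fx'])
E
```

```text
ball (array([0.4998, 0.3018, 0.0294]), [0.4, 0.4])
small (array([0.4982, 0.3708, 0.0232]), [0.3, 0.3])
recess [0.613  0.0728 0.07  ]
recess [ 0.6164 -0.0468  0.07  ]
recess [0.495 0.068 0.07 ]
recess [ 0.4984 -0.0503  0.07  ]
lid c [ 0.5203 -0.1727  0.008 ]
lid c [ 0.5607 -0.2813  0.008 ]
grip [ 0.4842 -0.2444  0.034 ]
rest1 [0.5406 0.4067 0.014 ]
rest2 [0.5436 0.2668 0.014 ]
rest3 [0.4612 0.4036 0.014 ]
rest4 [0.465  0.2655 0.014 ]
jar [0.652  0.2196 0.02  ]
jar2 [ 0.693  -0.1877  0.02  ]
green [0.5967 0.2955 0.02  ]
red [0.5208 0.2148 0.02  ]
timer [0.3599 0.0999 0.02  ]
[[ 0.9287  0.3708 -0.0007]
 [ 0.3708 -0.9287  0.0015]
 [-0.0001 -0.0017 -1.    ]]
cam in tool [  82.6728   -0.1596 -146.3755] cam z in tool [-0.3134  0.0007  0.9496] 323.00299466621533
```

Ball measured at (0.500, 0.302, 0.029), 70 mm from the small ball, which matches the text. The mill is near (0.556, 0.011) and the lid grip near (0.484, -0.244). I'm going out via the lid so the wrist camera can see it on the way.

Request:
move_arm(targets=[[[0.7, 30, -20, 0, 0, 0, -4], [0.7, 80, -54, 0, 0, 0, -9], [0.7, 130, -87, 0, 0, 0, -14], [0.7, 180, -121, 0, 0, 0, -19], [0.7, 230, -154, 0, 0, 0, -24], [0.7, 280, -188, 0, 0, 0, -28], [0.7, 322, -216, 0, 0, 0, -30], [0.7, 322, -216, 0, 0, 0, -30], [0.7, 322, -216, 0, 0, 0, -30]]], newtons=15)

```text
clock: 1.23
tool_pos: [0.45, -0.2611, 0.2384]
eef_rot: [0.9, 0.436, -0.001, -0.0]
contact_force: [-0.0, 0.3, 0.4]
opening: 0.702
finger_force: 0.0
```

```bash
cat > snap.py <<'E'
import sys,pickle,cv2
from plant import r
from h import *
n=sys.argv[1];s=r.get_state();W=r.camera_info('wrist');im=r.snapshot('wrist')[:,:,::-1]
cv2.imwrite(f'pics/{n}.png',im);pickle.dump((s,W),open(f'pics/{n}.pkl','wb'))
np.set_printoptions(precision=4,suppress=True)
print(s['clock'],s['tool_pos'],'tool x',Ro.from_quat(s['eef_rot']).as_matrix()[:,0],abs(s['qd']).max())
E
python3 snap.py w1
```

```text
1.225 [ 0.45   -0.2611  0.2384] tool x [ 0.6194  0.7851 -0.0012] 0.027943617559577815
```

View pics/w1.png

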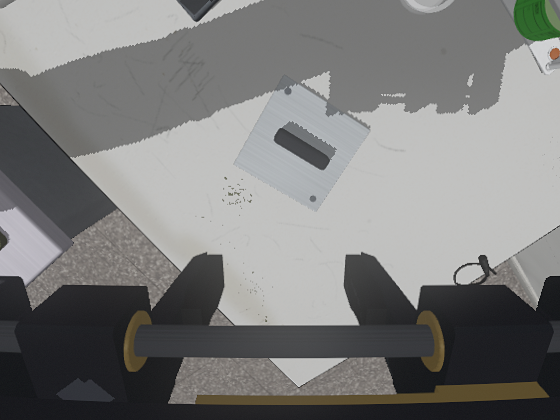

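The wrist view shows the lid with corners at (284,75), (370,127), (317,210) and (235,162), and its grip bar around (302,148). Going on to the mill.

Request:
move_arm(targets=[[[0.7, 30, -15, 0, 0, 0, 0], [0.7, 76, -38, 0, 0, 0, 0], [0.7, 122, -61, 0, 0, 0, 0], [0.7, 168, -84, 0, 0, 0, 0], [0.7, 212, -104, 0, 0, 0, 0], [0.7, 212, -104, 0, 0, 0, 0], [0.7, 212, -104, 0, 0, 0, 0]]])

```text
clock: 2.15
tool_pos: [0.4998, -0.0317, 0.2385]
eef_rot: [0.9, 0.435, -0.001, 0.0]
contact_force: [0.0, -0.6, -0.2]
opening: 0.7
finger_force: 0.0
```

```bash
python3 snap.py w2
```

```text
2.15 [ 0.4998 -0.0317  0.2385] tool x [ 0.6211  0.7837 -0.0017] 0.021351383417336542
```

View pics/w2.png

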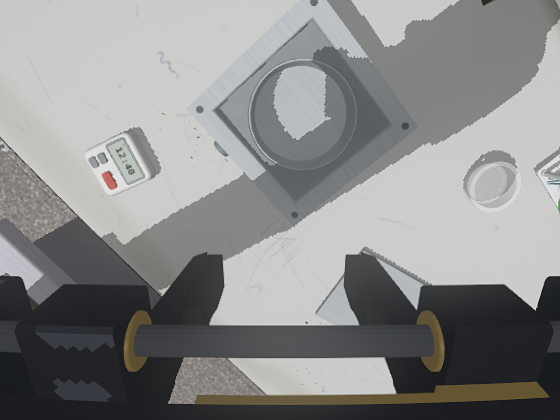

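The view shows the mill's four corner bolts at (314,3), (200,109), (405,126) and (294,215). I'm triangulating them and the lid bar with the top picture.

```bash
python3 - <<'E'
from plant import r
from h import *
import pickle
np.set_printoptions(precision=4,suppress=True)
T=r.camera_info('top');t=cv2.imread('pics/top0.png',0).astype(float);w1=cv2.imread('pics/w1.png',0).astype(float);w2=cv2.imread('pics/w2.png',0).astype(float)
s1,W1=pickle.load(open('pics/w1.pkl','rb'));s2,W2=pickle.load(open('pics/w2.pkl','rb'))
def blob(g,p,h):
    x,y=map(int,map(round,p));x0=max(x-h,0);y0=max(y-h,0);q=g[y0:y+h+1,x0:x+h+1];w=np.clip(np.median(q)-15-q,0,None)
    yy,xx=np.mgrid[y0:y0+q.shape[0],x0:x0+q.shape[1]];return (w*xx).sum()/w.sum(),(w*yy).sum()/w.sum()
B=[((314,3),(263.7,157.2)),((405,126),(325.3,155.5)),((200,109),(265.3,216.5)),((294,215),(327.5,215.5))]
P=[]
for a,b in B:
    a2=blob(w2,a,5);b2=blob(t,b,3);X,e=tri((W2,a2),(T,b2));P.append(plane(W2,a2,.07));print(a2,b2,X,e,P[-1],plane(T,b2,.07))
P=np.array(P);print('mill',P.mean(0))
d=lambda v:np.degrees(np.arctan2(v[1],v[0]));
print('yaw',d(P[0]-P[2]),d(P[1]-P[3]),d(P[0]-P[1])-90,d(P[2]-P[3])-90,np.linalg.norm(P[0]-P[2]),np.linalg.norm(P[1]-P[3]),np.linalg.norm(P[0]-P[1]))
# lid bar
def bar(g,x0,y0,x1,y1,th):
    m=(g[y0:y1,x0:x1]<th).astype(np.uint8);n,l,st,c=cv2.connectedComponentsWithStats(m);k=1+np.argmax(st[1:,4])
    pts=np.argwhere(l==k)[:,::-1].astype(np.float32);return cv2.minAreaRect(pts),(x0,y0),len(pts)
for g,bx,c in((w1,(265,115,340,180),W1),(t,(385,208,422,232),T)):
    (ce,sz,an),o,n=bar(g,*bx,55);ce=np.array(ce)+o;print('bar',ce,sz,an,n);
    L=[plane(c,ce+k*np.array([np.cos(np.radians(an)),np.sin(np.radians(an))]),.034) for k in(-8,8)]
    print(plane(c,ce,.03),d(L[1]-L[0]))
    if c is W1:cw=ce
    else:print(tri((W1,cw),(T,ce)))
C=np.array([plane(W1,p,.008) for p in((284,75),(370,127),(317,210),(235,162))]);print('lid corners',C,C.mean(0),d(C[1]-C[0]),d(C[2]-C[3]),d(C[3]-C[0]),[np.linalg.norm(C[i]-C[i-1]) for i in range(4)])
E
```

```text
(np.float64(313.56148082855884), np.float64(2.2137505509034816)) (np.float64(263.65), np.float64(156.8815789473684)) [0.6255 0.0841 0.0575] [0.8, 0.8] [0.6233 0.0817 0.07  ] [0.6228 0.0838 0.07  ]
(np.float64(404.7745283018868), np.float64(125.62264150943396)) (np.float64(324.8880208333333), np.float64(154.95052083333334)) [ 0.6265 -0.053   0.08  ] [0.2, 0.2] [ 0.6292 -0.0558  0.07  ] [ 0.628 -0.054  0.07 ]
(np.float64(199.3159268929504), np.float64(109.05091383812011)) (np.float64(265.38461538461536), np.float64(218.07692307692307)) [0.485  0.0782 0.0655] [0.7, 0.7] [0.4857 0.0769 0.07  ] [0.4851 0.0786 0.07  ]
(np.float64(294.27251995438996), np.float64(214.45381984036487)) (np.float64(327.2089136490251), np.float64(216.07799442896936)) [ 0.4911 -0.0598  0.0725] [1.0, 1.0] [ 0.4913 -0.0613  0.07  ] [ 0.4905 -0.0593  0.07  ]
mill [0.5574 0.0104 0.07  ]
yaw 1.988935588217276 2.279094229726224 2.4621089520343276 2.3137926422983384 0.13774040081987146 0.13809438863904439 0.13759397358027933Traceback (most recent call last):
  File "<stdin>", line 22, in <module>
  File "<stdin>", line 19, in bar
    return _wrapfunc(a, 'argmax', axis=axis, out=out, **kwds)
    return bound(*args, **kwds)
ValueError: attempt to get argmax of an empty sequence
```

The bolts come out at a mean height of 69 mm, which matches the 70 mm given. The mill centre is about (0.557, 0.011) with a yaw of 2.3°. Now above the ball.

Request:
move_arm(targets=[[[0.7, 28, -22, 0, 0, 0, -6], [0.7, 72, -57, 0, 0, 0, -14], [0.7, 116, -92, 0, 0, 0, -22], [0.7, 160, -127, 0, 0, 0, -29], [0.7, 204, -162, 20, 0, 0, -35], [0.7, 240, -190, 60, 0, 0, -39], [0.7, 261, -207, 90, 0, 0, -39], [0.7, 261, -207, 108, 0, 0, -39], [0.7, 261, -207, 108, 0, 0, -39]]])

```text
clock: 3.32
tool_pos: [0.4993, 0.3006, 0.1291]
eef_rot: [0.703, 0.711, -0.002, 0.0]
contact_force: [0.1, -0.4, 0.0]
opening: 0.703
finger_force: 0.0
```

```bash
python3 snap.py w3; python3 - <<'E'
from plant import r
from h import *
import pickle
np.set_printoptions(precision=4,suppress=True)
T=r.camera_info('top');s,W=pickle.load(open('pics/w3.pkl','rb'))
# where the ball should appear
for X in([.4998,.3018,.0294],[.4982,.3708,.0232]):
    c=W['R']@np.array(X)+W['t'];u=c[:2]/c[2];u*=1+W['k1']*(u@u);print(W['fx']*u[0]+W['cx'],W['fy']*u[1]+W['cy'], .019/c[2]*W['fx'])
d=lambda v:np.degrees(np.arctan2(v[1],v[0]))
s1,W1=pickle.load(open('pics/w1.pkl','rb'))
def bar(g,x0,y0,x1,y1,th):
    m=(g[y0:y1,x0:x1]<th).astype(np.uint8);n,l,st,c=cv2.connectedComponentsWithStats(m)
    k=1+np.argmax(st[1:,4]);return cv2.minAreaRect(np.argwhere(l==k)[:,::-1].astype(np.float32)),np.array((x0,y0))
for n,bx,c in(('w1',(265,115,340,180),W1),('top0',(385,208,422,232),T)):
    g=cv2.imread(f'pics/{n}.png',0);q=g[bx[1]:bx[3],bx[0]:bx[2]]
    th,_=cv2.threshold(q,0,255,cv2.THRESH_OTSU);th=(float(q.min())+th)/2 if n=='w1' else th*.75
    (ce,sz,an),o=bar(g,*bx,th);ce=np.array(ce)+o
    if sz[0]<sz[1]: an+=90
    v=8*np.array([np.cos(np.radians(an)),np.sin(np.radians(an))])
    print(n,th,q.min(),ce,sz,plane(c,ce,.03),d(plane(c,ce+v,.034)-plane(c,ce-v,.034)))
    if n=='w1':cw=ce
    else:print(tri((W1,cw),(T,ce)))
C=np.array([plane(W1,p,.008) for p in((284,75),(370,127),(317,210),(235,162))]);print('lid',C,C.mean(0),d(C[1]-C[0]),d(C[2]-C[3]),d(C[3]-C[0]),[np.linalg.norm(C[i]-C[i-1]) for i in range(4)])
E
```

```text
3.325 [0.4993 0.3006 0.1291] tool x [-0.0105  0.9999 -0.0036] 0.038538553910146954
283.14152151763705 207.38867397817052 23.702102423492413
282.0331393328574 118.04797949719837 25.260768078353912
w1 94.5 58 [301.4228 148.6269] (59.682491302490234, 15.784106254577637) [ 0.4865 -0.2468  0.03  ] -69.16213305760373
top0 79.5 17 [405.5 219.5] (23.0, 31.0) [ 0.4845 -0.2467  0.03  ] 90.23948769193564
(array([ 0.4854, -0.2483,  0.0224]), [0.9, 0.9])
lid [[ 0.5192 -0.1746  0.008 ]
 [ 0.5622 -0.2787  0.008 ]
 [ 0.4552 -0.3216  0.008 ]
 [ 0.4148 -0.2141  0.008 ]] [ 0.4879 -0.2472  0.008 ] -67.58855434360689 -69.44350723960136 -159.2815489649688 [np.float64(0.11161744997007826), np.float64(0.11260908723652535), np.float64(0.11529236670451715), np.float64(0.1148766006404041)]
```

View pics/w3.png

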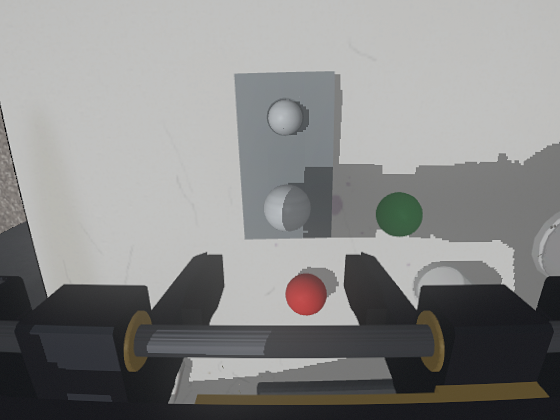

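The ball is at (287,209) with a radius of 23 px, the green and red ones stay clear of the fingers, and the ball sits about 2 mm to the +x side. Going down and gripping.

Request:
move_arm(targets=[[[0.7, 0, 2.5, 35, 0, 0, 0], [0.7, 0, 2.5, 75, 0, 0, 0], [0.7, 0, 2.5, 100, 0, 0, 0], [0.7, 0, 2.5, 111, 0, 0, 0], [0.7, 0, 2.5, 111, 0, 0, 0], [0.2, 0, 2.5, 111, 0, 0, 0], [0.2, 0, 2.5, 111, 0, 0, 0], [0.2, 0, 2.5, 111, 0, 0, 0], [0.2, 0, 2.5, 111, 0, 0, 0], [0.2, 0, 2.5, 111, 0, 0, 0]]], newtons=20)

```text
clock: 4.62
tool_pos: [0.5021, 0.3039, 0.0203]
eef_rot: [0.702, 0.712, 0.001, 0.0]
contact_force: [0.3, -0.5, 6.4]
opening: 0.416
finger_force: 20.0
```

Request:
move_arm(targets=[[[0.2, 0, 0, -5, 0, 0, 0], [0.2, 0, 0, -20, 0, 0, 0], [0.2, 0, 0, -50, 0, 0, 0], [0.2, 0, 0, -95, 0, 0, 0], [0.2, 0, 0, -110, 0, 0, 0], [0.2, 0, 0, -110, 0, 0, 0], [0.2, 0, 0, -110, 0, 0, 0]]])

```text
clock: 5.5
tool_pos: [0.501, 0.3028, 0.1284]
eef_rot: [0.702, 0.712, -0.001, -0.0]
contact_force: [-0.1, 0.6, -2.0]
opening: 0.419
finger_force: 20.0
```

```bash
python3 snap.py w4
```

```text
5.5 [0.501  0.3028 0.1284] tool x [-0.0134  0.9999 -0.0017] 0.008478186363039373
```

View pics/w4.png

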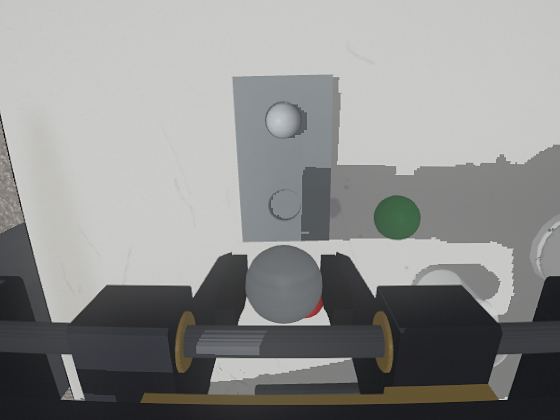

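The ball is held between the pads (284,285), its dimple is empty and the small ball is still in place. Next I compute the ball's place in the tool frame.

```bash
python3 - <<'E'
from h import *
import pickle
np.set_printoptions(precision=4,suppress=True)
s,W=pickle.load(open('pics/w4.pkl','rb'))
g=cv2.imread('pics/w4.png',0)
R=Ro.from_quat(s['eef_rot'])
o,d=ray(W,(284,285));
# ray meets tool plane y=0.. use distance from radius
for rad in(37,38,39):print(R.inv().apply(o+d*.019*W['fx']/rad-s['tool_pos'])*1e3)
to=R.inv().apply(o-s['tool_pos'])*1e3;td=R.inv().apply(d)
for x in(0,):print(to+td*(x-to[0])/td[0])
print('shift to mill',tool(s,[.557,.011,s['tool_pos'][2]]))
E
```

```text
[-5.1053  1.3192 -5.1831]
[-2.8141  1.3145 -8.8984]
[ -0.6405   1.31   -12.4231]
[  0.       1.3087 -13.4616]
shift to mill [-292.4978   52.1456    0.3989]
```

Request:
move_arm(targets=[[[0.2, -25, 4, 0, 0, 0, 0], [0.2, -70, 12, 0, 0, 0, 0], [0.2, -120, 21, 0, 0, 0, 0], [0.2, -170, 30, 0, 0, 0, 0], [0.2, -220, 39, 0, 0, 0, 0], [0.2, -265, 47, 0, 0, 0, 0], [0.2, -292, 51, 0, 0, 0, 0], [0.2, -292, 51, 0, 0, 0, 0], [0.2, -292, 51, 30, 0, 0, 0], [0.2, -292, 51, 50, 0, 0, 0]]])

```text
clock: 6.8
tool_pos: [0.5557, 0.0145, 0.0782]
eef_rot: [0.702, 0.713, -0.0, -0.001]
contact_force: [-0.8, 0.1, -0.8]
opening: 0.414
finger_force: 20.0
```

```bash
python3 snap.py w5
```

```text
6.8 [0.5557 0.0145 0.0782] tool x [-0.0157  0.9999  0.0016] 0.3373015671500577
```

View pics/w5.png

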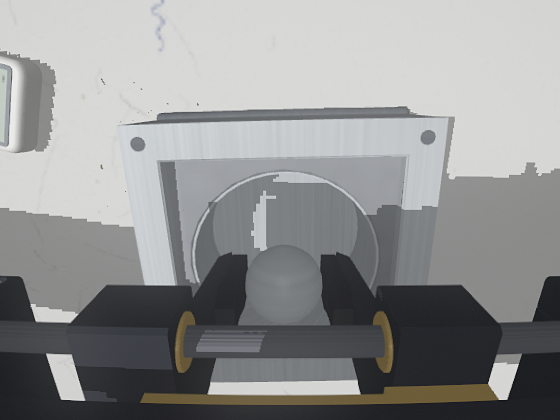

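Ball (284,285) lies centred over the bowl mouth (columns 192–378). Lowering it.

Request:
move_arm(targets=[[[0.2, 0, 0, 8, 0, 0, 0], [0.2, 0, 0, 20, 0, 0, 0], [0.2, 0, 0, 32, 0, 0, 0], [0.2, 0, 0, 42, 0, 0, 0], [0.2, 0, 0, 47, 0, 0, 0], [0.2, 0, 0, 49, 0, 0, 0], [0.2, 0, 0, 50, 0, 0, 0], [0.2, 0, 0, 51, 0, 0, 0], [0.2, 0, 0, 52, 0, 0, 0], [0.2, 0, 0, 52, 0, 0, 0]]])

```text
clock: 8.1
tool_pos: [0.5566, 0.0122, 0.0278]
eef_rot: [0.702, 0.712, 0.0, 0.0]
contact_force: [0.1, 0.2, 0.1]
opening: 0.418
finger_force: 20.0
```

Request:
move_arm(targets=[[[0.2, 0, 0, 1, 0, 0, 0], [0.2, 0, 0, 1.5, 0, 0, 0], [0.2, 0, 0, 2, 0, 0, 0], [0.2, 0, 0, 2.5, 0, 0, 0], [0.2, 0, 0, 2.5, 0, 0, 0]]])

```text
clock: 8.72
tool_pos: [0.5565, 0.0122, 0.0252]
eef_rot: [0.702, 0.712, -0.0, 0.0]
contact_force: [-0.1, -0.6, -0.6]
opening: 0.417
finger_force: 20.0
```

Request:
move_arm(targets=[[[0.2, 0, 0, 0.7, 0, 0, 0], [0.2, 0, 0, 1.4, 0, 0, 0], [0.2, 0, 0, 2, 0, 0, 0], [0.2, 0, 0, 2, 0, 0, 0]]])

```text
clock: 9.22
tool_pos: [0.5566, 0.0122, 0.0234]
eef_rot: [0.702, 0.712, -0.0, 0.0]
contact_force: [-1.7, 0.3, 1.8]
opening: 0.415
finger_force: 20.0
```

Request:
move_arm(targets=[[[0.2, 0, 0, 0.5, 0, 0, 0], [0.2, 0, 0, 1, 0, 0, 0], [0.2, 0, 0, 1, 0, 0, 0]]])

```text
clock: 9.6
tool_pos: [0.5566, 0.0122, 0.0232]
eef_rot: [0.702, 0.712, 0.0, 0.0]
contact_force: [-2.3, -0.3, 10.5]
opening: 0.418
finger_force: 20.0
```

Contact at 10 N, with the tool no longer descending. Releasing with a small opening, then going straight up.

Request:
move_arm(targets=[[[0.2, 0, 0, -0.6, 0, 0, 0], [0.45, 0, 0, -0.6, 0, 0, 0], [0.5, 0, 0, -0.6, 0, 0, 0], [0.55, 0, 0, -0.6, 0, 0, 0], [0.55, 0, 0, -0.6, 0, 0, 0], [0.55, 0, 0, -6, 0, 0, 0], [0.55, 0, 0, -20, 0, 0, 0], [0.55, 0, 0, -50, 0, 0, 0], [0.55, 0, 0, -100, 0, 0, 0], [0.55, 0, 0, -130, 0, 0, 0]]])

```text
clock: 10.85
tool_pos: [0.5573, 0.0125, 0.1554]
eef_rot: [0.702, 0.712, 0.001, 0.001]
contact_force: [-0.3, 0.7, 0.5]
opening: 0.552
finger_force: 0.0
```

```bash
python3 snap.py w6;python3 - <<'E'
import cv2,numpy as np
from plant import r
t=r.snapshot('top')[:,:,::-1].copy();cv2.imwrite('pics/top1.png',t)
w=cv2.imread('pics/w6.png')
a=cv2.resize(t[142:232,246:346],(400,360),interpolation=cv2.INTER_CUBIC);cv2.imwrite('pics/c2.png',np.hstack([a,cv2.resize(w,(400,300))[:].repeat(1,0) if 0 else cv2.copyMakeBorder(cv2.resize(w,(400,300)),0,60,0,0,0)]))
E
```

```text
10.85 [0.5573 0.0125 0.1554] tool x [-0.0133  0.9999  0.0004] 0.5122053889848873
```

View pics/c2.png

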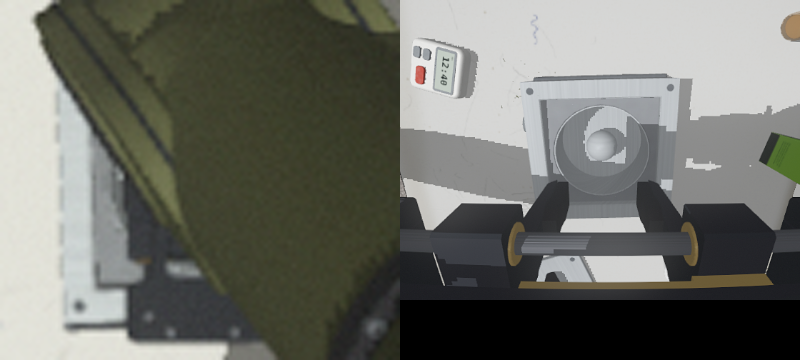

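The ball lies released on the bowl floor at about (600,147) in the crop. Now to the lid, with a 20° turn.

Request:
move_arm(targets=[[[0.55, -25, -7, 0, 0, 0, -3], [0.55, -75, -21, 0, 0, 0, -8], [0.55, -125, -36, 0, 0, 0, -12], [0.55, -175, -50, 0, 0, 0, -16], [0.55, -225, -64, 0, 0, 0, -19], [0.55, -258, -73, 0, 0, 0, -20], [0.55, -258, -73, 0, 0, 0, -20], [0.55, -258, -73, 0, 0, 0, -20], [0.55, -258, -73, 0, 0, 0, -20]]])

```text
clock: 12.08
tool_pos: [0.4876, -0.2448, 0.1523]
eef_rot: [0.567, 0.824, 0.0, -0.0]
contact_force: [-0.1, -0.1, 0.9]
opening: 0.551
finger_force: 0.0
```

```bash
python3 snap.py w7
```

```text
12.075 [ 0.4876 -0.2448  0.1523] tool x [-0.3571  0.9341  0.0007] 0.0035639253082181063
```

View pics/w7.png

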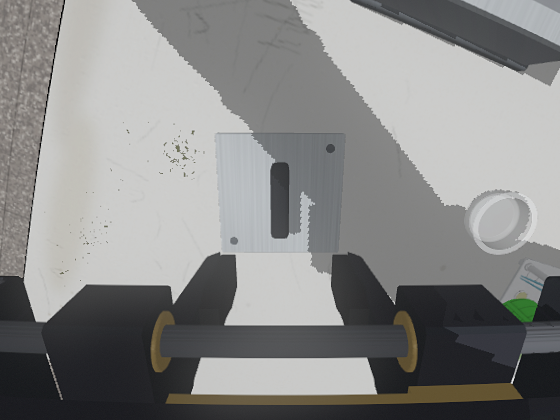

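The lid is squarely under the tool: bar top from (280,163) to (280,238), bolts at (331,148) and (234,241).

```bash
python3 - <<'E'
from plant import r
from h import *
import pickle
np.set_printoptions(precision=4,suppress=True)
s,W=pickle.load(open('pics/w7.pkl','rb'));s1,W1=pickle.load(open('pics/w1.pkl','rb'))
B=[tri((W1,a),(W,b)) for a,b in(((288,90.5),(330.5,148)),((313,198.5),(234,240.5)))];print(B)
for a,b in(((279,131),(280,162)),((326,166),(280,239))):print('bar end',tri((W1,a),(W,b)))
for p in((330.5,148),(234,240.5)):print(plane(W,p,.008))
C=np.array([plane(W,p,.008) for p in((217,133),(345,133),(340,252),(222,252))]);print(C,C.mean(0))
e=[plane(W,p,.034) for p in((280,162.5),(280,238.5))];print('bar',e,np.mean(e,0),np.linalg.norm(e[0]-e[1]))
d=lambda v:np.degrees(np.arctan2(v[1],v[0]))
print(d(e[0]-e[1]),d(C[0]-C[3]),d(C[1]-C[2]),d(C[0]-C[1])-90+360,d(C[3]-C[2])+270)
for X in(C.mean(0),np.mean(e,0)):print('shift',tool(s,X))
E
```

```text
[(array([ 0.5129, -0.1898,  0.0066]), [0.1, 0.1]), (array([ 0.4601, -0.3071,  0.0062]), [0.2, 0.2])]
bar end (array([ 0.4762, -0.2195, -0.0065]), [0.7, 0.7])
bar end (array([ 0.497 , -0.2767,  0.0376]), [0.7, 0.7])
[ 0.5127 -0.1896  0.008 ]
[ 0.4602 -0.3061  0.008 ]
[[ 0.4137 -0.2133  0.008 ]
 [ 0.5194 -0.1728  0.008 ]
 [ 0.5625 -0.2803  0.008 ]
 [ 0.453  -0.3223  0.008 ]] [ 0.4872 -0.2472  0.008 ]
bar [array([ 0.4737, -0.2136,  0.034 ]), array([ 0.4979, -0.2773,  0.034 ])] [ 0.4858 -0.2454  0.034 ] 0.06809909335223133
110.76178072597473 109.78107115736401 111.85456915984733 110.94940009018052 110.97052782316274
shift [ -2.1341  -1.3293 144.3179]
shift [  0.0106  -1.947  118.3189]
```

Request:
move_arm(targets=[[[0.55, -1.5, -1.5, 40, 0, 0, 0], [0.55, -1.5, -1.5, 90, 0, 0, 0], [0.55, -1.5, -1.5, 125, 0, 0, 0], [0.55, -1.5, -1.5, 138, 0, 0, 0], [0.55, -1.5, -1.5, 138, 0, 0, 0], [0.05, -1.5, -1.5, 138, 0, 0, 0], [0.05, -1.5, -1.5, 138, 0, 0, 0], [0.05, -1.5, -1.5, 138, 0, 0, 0], [0.05, -1.5, -1.5, 138, 0, 0, 0], [0.05, -1.5, -1.5, 138, 0, 0, 0]]], newtons=30)

```text
clock: 13.38
tool_pos: [0.4861, -0.249, 0.0148]
eef_rot: [0.568, 0.823, -0.0, 0.0]
contact_force: [-0.5, -0.4, 6.1]
opening: 0.176
finger_force: 30.0
```

Request:
move_arm(targets=[[[0.05, 0, 0, -5, 0, 0, 0], [0.05, 0, 0, -20, 0, 0, 0], [0.05, 0, 0, -60, 0, 0, 0], [0.05, 0, 0, -100, 0, 0, 0], [0.05, 0, 0, -110, 0, 0, 0], [0.05, 0, 0, -110, 0, 0, 0], [0.05, 0, 0, -110, 0, 0, 0], [0.05, 0, 0, -110, 0, 0, 0]]])

```text
clock: 14.38
tool_pos: [0.4854, -0.2484, 0.123]
eef_rot: [0.568, 0.823, -0.0, -0.001]
contact_force: [-0.5, 0.4, -2.6]
opening: 0.18
finger_force: 30.0
```

```bash
python3 snap.py w8; python3 - <<'E'
from h import *
import pickle
np.set_printoptions(precision=4,suppress=True)
s,W=pickle.load(open('pics/w8.pkl','rb'));print(s['eef_rot'],s['opening'],s['contact_force'])
print('mill',tool(s,[.557,.011,.07]))
E
```

```text
14.375 [ 0.4854 -0.2484  0.123 ] tool x [-0.3547  0.935   0.0015] 0.006561003035018338
[ 0.568   0.823  -0.0003 -0.0011] 0.17954882383881923 [-0.5207  0.4062 -2.6196]
mill [217.0037 159.0539  53.0499]
```

View pics/w8.png

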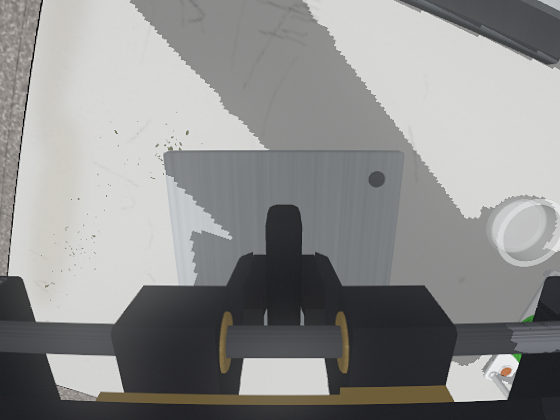

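The lid is held square on the grip, with its far edge at row 151 and a bolt at (377,179). That makes 11 pictures viewed, one over the limit of 10, so I'll open no more and work from numbers only. Over to the mill with an 18.5° turn.

Request:
move_arm(targets=[[[0.05, 20, 15, 0, 0, 0, 2], [0.05, 55, 40, 0, 0, 0, 5], [0.05, 95, 70, 0, 0, 0, 9], [0.05, 135, 99, 0, 0, 0, 13], [0.05, 175, 128, 0, 0, 0, 16], [0.05, 205, 150, 0, 0, 0, 18.5], [0.05, 216, 158.5, 5, 0, 0, 18.5], [0.05, 216, 158.5, 15, 0, 0, 18.5], [0.05, 216, 158.5, 15, 0, 0, 18.5], [0.05, 216, 158.5, 15, 0, 0, 18.5]]])

```text
clock: 15.68
tool_pos: [0.5573, 0.0073, 0.1088]
eef_rot: [0.694, 0.72, -0.001, 0.0]
contact_force: [0.2, 0.4, -2.2]
opening: 0.18
finger_force: 30.0
```

```bash
python3 snap.py w9; python3 - <<'E'
from plant import r
from h import *
import pickle
np.set_printoptions(precision=4,suppress=True)
s,W=pickle.load(open('pics/w9.pkl','rb'));g=cv2.imread('pics/w9.png',0)
def px(X):
    c=W['R']@np.array(X)+W['t'];u=c[:2]/c[2];u=u*(1+W['k1']*(u@u));return np.array([W['fx']*u[0]+W['cx'],W['fy']*u[1]+W['cy']])
R=Ro.from_quat(s['eef_rot']);tw=lambda v:s['tool_pos']+R.apply(np.array(v)/1e3)
yaw=np.radians(2.26);c=np.array([.557,.0112]);A=np.array([[np.cos(yaw),-np.sin(yaw)],[np.sin(yaw),np.cos(yaw)]])
for m in((-69,69),(69,69)):
    print('mill bolt expected',m,px([*(c+A@np.array(m)/1e3),.07]))
print('lid bolt expected',px(tw([45.5,45.5,6.5])),'lid far corners',px(tw([59,-58,6.5])),px(tw([59,58,6.5])))
# dark round blobs
th=cv2.adaptiveThreshold(g,255,cv2.ADAPTIVE_THRESH_MEAN_C,cv2.THRESH_BINARY_INV,41,18)
n,l,st,ce=cv2.connectedComponentsWithStats(th[:300])
for i in range(1,n):
    x,y,w,h,a=st[i]
    if 25<a<600 and .6<w/h<1.6 and a>.6*w*h: print('blob',ce[i],w,h,a)
# edges along columns/rows through gradient
gy=cv2.Sobel(cv2.GaussianBlur(g,(3,3),0),cv2.CV_32F,0,1)
for x in(200,230,260,330,360):
    o=[(y,int(gy[y,x])) for y in range(60,260) if abs(gy[y,x])>60 and abs(gy[y,x])==abs(gy[y-3:y+4,x]).max()];print(x,o)
gx=cv2.Sobel(cv2.GaussianBlur(g,(3,3),0),cv2.CV_32F,1,0)
for y in(120,150,180,200,220,240):
    o=[(x,int(gx[y,x])) for x in range(60,500) if abs(gx[y,x])>60 and abs(gx[y,x])==abs(gx[y,x-3:x+4]).max()];print('row',y,o)
E
```

```text
15.675 [0.5573 0.0073 0.1088] tool x [-0.0369  0.9993 -0.0013] 0.011266980552505683
mill bolt expected (-69, 69) [158.0505 120.1977]
mill bolt expected (69, 69) [404.7831 119.6916]
lid bolt expected [374.8101 181.1069] lid far corners [159.5155 153.391 ] [403.2528 153.5391]
blob [158.4884 121.3488] 12 13 129
blob [405.9318 120.8712] 13 13 132
blob [376.1514 178.945 ] 17 17 218
blob [ 13.1996 287.0169] 29 24 531
blob [550.2312 287.7419] 21 24 372
200 [(98, -342), (104, 259), (136, -186), (152, 178), (205, -221), (258, 76)]
230 [(98, -298), (104, 229), (135, -112), (145, -168), (152, 200), (206, -222)]
260 [(97, -325), (104, 230), (135, -108), (143, -164), (152, 187), (207, -212), (254, -237)]
330 [(97, -317), (103, 199), (136, -89), (142, -159), (152, 193), (206, -214)]
360 [(97, -288), (104, 203), (137, -73), (144, -160), (152, 196), (222, -215)]
row 120 [(73, 194), (152, -254), (165, 232), (400, -224), (412, 213), (422, -163), (434, 214)]
row 150 [(168, -75), (176, -93), (189, 85), (216, -87), (413, 175), (418, -158), (429, 197)]
row 180 [(149, -96), (368, -211), (384, 218), (401, -165), (412, 215)]
row 200 [(96, 142), (107, 70), (398, -168)]
row 220 [(156, 187), (193, -224), (266, -205), (301, 221), (357, 210), (370, -212)]
row 240 [(158, 172), (194, -221), (265, -235), (302, 250)]
```

```bash
python3 - <<'E'
from h import *
import pickle
np.set_printoptions(precision=2,suppress=True)
s,W=pickle.load(open('pics/w9.pkl','rb'));R=Ro.from_quat(s['eef_rot'])
b=[tool(s,plane(W,p,.07)) for p in((158.5,121.35),(405.9,120.9))];print('mill bolts',b,'dist',np.linalg.norm(b[0]-b[1]),'yaw in tool',np.degrees(np.arctan2(b[1][0]-b[0][0],b[1][1]-b[0][1])))
mc=np.mean(b,0)-[69,0,0];print('mill c',mc)
tp=lambda p,h:tool(s,plane(W,p,s['tool_pos'][2]-h))
for h in(.0055,.0065,.0075):
    L=tp((376.15,178.95),h);e=[tp((x,152.),h) for x in(200,360)];rt=[tp((401,180),h),tp((398,200),h)];lf=[tp((156,220),h),tp((158,240),h)]
    print(h,'lid c by bolt',L-[45.5,45.5,0],'by far edge x',[q[0]-58 for q in e],'right edge y',[q[1]-58 for q in rt],'left',[q[1]+58 for q in lf])
E
```

```text
mill bolts [array([ 72.12, -69.06,  38.8 ]), array([72.45, 69.46, 38.63])] dist 138.51856483592212 yaw in tool 0.1370066382006335
mill c [ 3.29  0.2  38.71]
0.0055 lid c by bolt [1.34 0.23 5.38] by far edge x [np.float64(1.7148505705309418), np.float64(1.7680347466284303)] right edge y [np.float64(-0.08417377130542292), np.float64(-0.4346181682015242)] left [np.float64(-5.40271132166518), np.float64(-5.755059558431)]
0.0065 lid c by bolt [1.1  0.53 6.38] by far edge x [np.float64(1.5681945779186037), np.float64(1.621729201879397)] right edge y [np.float64(0.2899345037324039), np.float64(-0.06281908546681336)] left [np.float64(-5.828010415166112), np.float64(-6.182680389256262)]
0.0075 lid c by bolt [0.87 0.82 7.38] by far edge x [np.float64(1.4215385853062728), np.float64(1.4754236571303707)] right edge y [np.float64(0.6640427787702237), np.float64(0.3089799972678975)] left [np.float64(-6.25330950866703), np.float64(-6.6103012200814675)]
```

Lid centre is at (1.3, 0.3) mm in the tool frame and mill centre at (3.3, 0.2) mm; yaw agrees to 0.1°. Shift +2 mm in x and lower.

Request:
move_arm(targets=[[[0.05, 2, 0, 5, 0, 0, 0], [0.05, 2, 0, 13, 0, 0, 0], [0.05, 2, 0, 20, 0, 0, 0], [0.05, 2, 0, 23, 0, 0, 0], [0.05, 2, 0, 25, 0, 0, 0], [0.05, 2, 0, 27, 0, 0, 0], [0.05, 2, 0, 29, 0, 0, 0], [0.05, 2, 0, 30, 0, 0, 0], [0.05, 2, 0, 30, 0, 0, 0]]])

```text
clock: 16.85
tool_pos: [0.5578, 0.0104, 0.0805]
eef_rot: [0.693, 0.721, -0.001, 0.001]
contact_force: [-4.5, -3.7, 11.7]
opening: 0.178
finger_force: 30.0
```

Touching about 4 mm high, with side force towards -x and -y; the tool has overrun 1 mm. I back up a little, correct and look at the numbers again.

Request:
move_arm(targets=[[[0.05, 0, 0, -5, 0, 0, 0], [0.05, -1, -0.5, -8, 0, 0, 0], [0.05, -1, -0.5, -8, 0, 0, 0], [0.05, -1, -0.5, -8, 0, 0, 0]]])

```text
clock: 17.35
tool_pos: [0.5571, 0.0107, 0.087]
eef_rot: [0.693, 0.721, -0.0, -0.0]
contact_force: [0.2, -0.5, -2.4]
opening: 0.179
finger_force: 30.0
```

```bash
python3 snap.py w10; cat > meas.py <<'E'
import sys,pickle
from h import *
np.set_printoptions(precision=2,suppress=True)
n=sys.argv[1];s,W=pickle.load(open(f'pics/{n}.pkl','rb'));g=cv2.imread(f'pics/{n}.png',0)
th=cv2.adaptiveThreshold(g,255,cv2.ADAPTIVE_THRESH_MEAN_C,cv2.THRESH_BINARY_INV,41,18)
k,l,st,ce=cv2.connectedComponentsWithStats(th[:260])
B=[ce[i] for i in range(1,k) if 80<st[i,4]<400 and .7<st[i,2]/st[i,3]<1.4 and st[i,4]>.65*st[i,2]*st[i,3]]
for p in B: print(p,'mill',tool(s,plane(W,p,.07)),'lid',tool(s,plane(W,p,s['tool_pos'][2]-.0065)))
gy=cv2.Sobel(cv2.GaussianBlur(g,(3,3),0),cv2.CV_32F,0,1)
for x in(200,230,330,360):print(x,[(y,int(gy[y,x]),round(tool(s,plane(W,(x,y),s['tool_pos'][2]-.0065))[0]-58,1)) for y in range(90,220) if abs(gy[y,x])>60 and abs(gy[y,x])==abs(gy[y-3:y+4,x]).max()])
print(s['eef_rot'],s['contact_force'],s['moment'])
E
python3 meas.py w10
```

```text
17.35 [0.5571 0.0107 0.087 ] tool x [-0.0396  0.9992  0.0002] 0.002395598130625558
[143.59 130.41] mill [ 68.95 -68.83  16.99] lid [ 69.78 -64.35   6.53]
[421.22 130.54] mill [68.96 69.71 16.96] lid [69.8  65.32  6.5 ]
[377.9  178.48] mill [44.4  50.02 16.96] lid [46.81 46.89  6.5 ]
200 [(94, -111, np.float64(27.7)), (103, -319, np.float64(23.8)), (111, 319, np.float64(20.3)), (146, -244, np.float64(4.4)), (151, 184, np.float64(2.0)), (206, -101, np.float64(-25.3)), (210, -106, np.float64(-27.4))]
230 [(103, -282, np.float64(23.7)), (111, 308, np.float64(20.2)), (147, -236, np.float64(3.9)), (151, 168, np.float64(2.0)), (211, -214, np.float64(-27.9))]
330 [(102, -316, np.float64(24.1)), (111, 292, np.float64(20.2)), (147, -231, np.float64(3.9)), (211, -213, np.float64(-27.9))]
360 [(103, -291, np.float64(23.8)), (111, 261, np.float64(20.3)), (151, 179, np.float64(2.1))]
[ 0.69  0.72 -0.   -0.  ] [ 0.25 -0.53 -2.4 ] [-0.03 -0.08 -0.04]
```

Lid sits 1.5 mm too far in tool x and about 0.8 mm in tool y, which agrees with the side forces felt.

Request:
move_arm(targets=[[[0.05, -1.6, -0.8, 0, 0, 0, 0], [0.05, -1.6, -0.8, 0, 0, 0, 0], [0.05, -1.6, -0.8, 0, 0, 0, 0]]])

```text
clock: 17.77
tool_pos: [0.5565, 0.0088, 0.0872]
eef_rot: [0.693, 0.721, -0.0, 0.0]
contact_force: [-0.2, 0.2, -4.0]
opening: 0.179
finger_force: 30.0
```

```bash
python3 snap.py w11;python3 meas.py w11
```

```text
17.775 [0.5565 0.0088 0.0872] tool x [-0.0394  0.9992 -0.0001] 0.002433688914258595
[144.76 126.76] mill [ 70.73 -68.1   17.18] lid [ 71.47 -63.57   6.5 ]
[422.8  126.77] mill [70.83 70.39 17.19] lid [71.56 65.87  6.5 ]
[377.9  178.48] mill [44.37 50.1  17.19] lid [46.83 46.9   6.5 ]
200 [(91, -83, np.float64(29.0)), (100, -336, np.float64(25.1)), (107, 251, np.float64(22.1)), (145, -156, np.float64(4.9)), (151, 171, np.float64(2.1)), (206, -212, np.float64(-25.3))]
230 [(100, -295, np.float64(25.0)), (107, 260, np.float64(22.0)), (142, -124, np.float64(6.2)), (146, -176, np.float64(4.4)), (151, 169, np.float64(2.0)), (207, -216, np.float64(-25.8))]
330 [(99, -317, np.float64(25.5)), (107, 249, np.float64(22.0)), (146, -176, np.float64(4.4)), (151, 161, np.float64(2.0)), (207, -211, np.float64(-25.8))]
360 [(100, -301, np.float64(25.1)), (107, 239, np.float64(22.1)), (144, -211, np.float64(5.4)), (151, 175, np.float64(2.1)), (216, -89, np.float64(-30.5))]
[ 0.69  0.72 -0.    0.  ] [-0.18  0.17 -3.98] [-0.02 -0.05 -0.02]
```

Request:
move_arm(targets=[[[0.05, 0, 0, 2, 0, 0, 0], [0.05, 0, 0, 4, 0, 0, 0], [0.05, 0, 0, 6, 0, 0, 0], [0.05, 0, 0, 7.5, 0, 0, 0], [0.05, 0, 0, 9, 0, 0, 0], [0.05, 0, 0, 9, 0, 0, 0]]])

```text
clock: 18.58
tool_pos: [0.5565, 0.0096, 0.0785]
eef_rot: [0.693, 0.721, 0.0, -0.0]
contact_force: [-1.4, 2.4, 2.2]
opening: 0.178
finger_force: 30.0
```

Request:
move_arm(targets=[[[0.05, 0, 0, 1, 0, 0, 0], [0.05, 0, 0, 2, 0, 0, 0], [0.05, 0, 0, 3, 0, 0, 0], [0.05, 0, 0, 3, 0, 0, 0]]])

```text
clock: 19.08
tool_pos: [0.5569, 0.0098, 0.0766]
eef_rot: [0.693, 0.721, 0.001, 0.0]
contact_force: [-3.5, 4.2, 14.9]
opening: 0.177
finger_force: 30.0
```

At the expected seated height of 76.6 mm with 15 N of support. Releasing and checking.

Request:
move_arm(targets=[[[0.05, 0, 0, -0.5, 0, 0, 0], [0.3, 0, 0, -0.5, 0, 0, 0], [0.45, 0, 0, -0.5, 0, 0, 0], [0.45, 0, 0, -0.5, 0, 0, 0], [0.45, 0, 0, -10, 0, 0, 0], [0.45, 0, 0, -40, 0, 0, 0], [0.45, 0, 0, -80, 0, 0, 0], [0.45, 0, 0, -80, 0, 0, 0], [0.45, 0, 0, -80, 0, 0, 0]]])

```text
clock: 20.2
tool_pos: [0.5562, 0.0085, 0.1552]
eef_rot: [0.693, 0.721, -0.0, 0.0]
contact_force: [-0.2, 0.6, -0.3]
opening: 0.451
finger_force: 0.0
```

```bash
python3 snap.py w12; python3 - <<'E'
from h import *
import pickle
np.set_printoptions(precision=4,suppress=True)
s,W=pickle.load(open('pics/w12.pkl','rb'));g=cv2.imread('pics/w12.png',0)
th=cv2.adaptiveThreshold(g,255,cv2.ADAPTIVE_THRESH_MEAN_C,cv2.THRESH_BINARY_INV,41,18)
k,l,st,ce=cv2.connectedComponentsWithStats(th[:300])
for i in range(1,k):
    if 30<st[i,4]<300 and .6<st[i,2]/st[i,3]<1.6 and st[i,4]>.6*st[i,2]*st[i,3]: print(ce[i],st[i,4],plane(W,ce[i],.07),tool(s,plane(W,ce[i],.07)))
E
```

```text
20.2 [0.5562 0.0085 0.1552] tool x [-0.0392  0.9992 -0.0005] 0.019723748679672085
[27.1285 59.4749] 179 [0.3777 0.114  0.07  ] [ 112.483  -174.2428   85.2015]
[40.8218 63.7759] 174 [0.3872 0.1113 0.07  ] [ 109.3626 -164.8305   85.2015]
[63.875  96.8125] 48 [0.4007 0.0897 0.07  ] [  87.3094 -152.2539   85.21  ]
[ 63.     104.4182] 55 [0.3993 0.0846 0.07  ] [  82.2239 -153.8762   85.2127]
[184.8506 119.1149] 87 [0.4856 0.0768 0.07  ] [ 70.9983 -67.8553  85.2043]
[383.3293 119.122 ] 82 [0.624  0.0823 0.07  ] [71.0947 70.562  85.1821]
[347.5413 152.4312] 109 [0.6012 0.058  0.07  ] [47.7359 46.8447 85.1971]
```

Lid bolt at (47.7, 46.8) against the mill centre at (2.05, 1.35) means it is centred to about 0.2 mm. I take two more viewpoints to check that both lid bolts are at mill-top height, i.e. the lid is level.

Request:
move_arm(targets=[[[0.45, -30, 0, -10, 0, 0, 0], [0.45, -65, 0, -20, 0, 0, 0], [0.45, -90, 0, -30, 0, 0, 0], [0.45, -90, 0, -30, 0, 0, 0], [0.45, -90, 0, -30, 0, 0, 0]]])

```text
clock: 20.88
tool_pos: [0.5595, -0.0794, 0.1844]
eef_rot: [0.692, 0.721, 0.0, -0.001]
contact_force: [0.2, -0.2, 0.3]
opening: 0.452
finger_force: 0.0
```

```bash
python3 snap.py w13
```

```text
20.875 [ 0.5595 -0.0794  0.1844] tool x [-0.041   0.9992  0.0014] 0.015090333870839112
```

Request:
move_arm(targets=[[[0.45, -25, 0, -15, 0, 0, 0], [0.45, -60, 0, -40, 0, 0, 0], [0.45, -80, 0, -60, 0, 0, 0], [0.45, -80, 0, -60, 0, 0, 0], [0.45, -80, 0, -60, 0, 0, 0]]])

```text
clock: 21.55
tool_pos: [0.5628, -0.1586, 0.2443]
eef_rot: [0.692, 0.722, 0.0, -0.001]
contact_force: [-0.1, -0.1, -1.0]
opening: 0.449
finger_force: 0.0
```

```bash
python3 snap.py w14; python3 - <<'E'
from h import *
from plant import r
import pickle
np.set_printoptions(precision=4,suppress=True)
V=[];
for n in('w12','w13','w14'):
    s,W=pickle.load(open(f'pics/{n}.pkl','rb'));g=cv2.imread(f'pics/{n}.png',0)
    th=cv2.adaptiveThreshold(g,255,cv2.ADAPTIVE_THRESH_MEAN_C,cv2.THRESH_BINARY_INV,31,15)
    k,l,st,ce=cv2.connectedComponentsWithStats(th[:300])
    D=[(ce[i],plane(W,ce[i],.07)) for i in range(1,k) if 12<st[i,4]<300 and .6<st[i,2]/st[i,3]<1.6]
    V.append((W,D))
a=np.radians(2.26);A=np.array([[np.cos(a),-np.sin(a)],[np.sin(a),np.cos(a)]]);c=np.array([.5565,.0108])
for nm,m in dict(millTL=(-69,69),millTR=(69,69),millBL=(-69,-69),millBR=(69,-69),lid1=(45.5,45.5),lid2=(-45.5,-45.5),lid3=(45.5,-45.5),lid4=(-45.5,45.5)).items():
    X=c+A@np.array(m)/1e3;o=[]
    for W,D in V:
        q=[(np.linalg.norm(P[:2]-X),tuple(p),P[:2]) for p,P in D];b=min(q,key=lambda t:t[0])
        if b[0]<.006:o.append((W,b[1],b[2]))
    print(nm,[x[2] for x in o],tri(*[(x[0],x[1]) for x in o]) if len(o)>1 else '')
print(r.get_state()['contact_force'])
E
```

```text
21.55 [ 0.5628 -0.1586  0.2443] tool x [-0.0423  0.9991  0.0016] 0.005794183020239773
millTL [array([0.4857, 0.0767])] 
millTR [array([0.6239, 0.0823])] 
millBL [array([ 0.4911, -0.0611])] 
millBR [array([ 0.6291, -0.0555])] 
lid1 [array([0.6011, 0.058 ]), array([0.601, 0.058])] (array([0.6011, 0.058 , 0.0701]), [0.0, 0.0])
lid2 [array([ 0.5143, -0.0353]), array([ 0.5146, -0.0352])] (array([ 0.5145, -0.0353,  0.0707]), [0.1, 0.1])
lid3 [] 
lid4 [] 
[-0.6606 -0.9294 -0.4272]
```

Both lid bolts stand at 70–71 mm, flush with the mill top. The lid is centred within 1 mm and square to about 0.2°. Handing in.

```bash
python3 -c "
from plant import r
print(r.finish_job())"
```

```text
the job is handed in; nothing more can be done
None
```

The larger ball is on the bowl floor and the lid is seated flush, centred to about 1 mm and square; I handed the job in at about 21.6 s with no verdict returned, and I viewed 11 pictures, one over the limit of 10.

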